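# Push the bottle carriage round the L slot into the reader

## Robot

A 6-joint arm with a two-finger parallel gripper is mounted at the origin on a cart in front of the work surface, level with it; the furniture and walls round the work are solid. World frame = base frame: x ahead of the robot, y to its left, z up, the work surface at z = 0. Lengths are in m, angles in rad, forces in N, time in s.
With the tool pointing down it reaches from about 0.3 to 0.825 m from the base axis. Payload 5.4 kg.
Tool frame: the origin (TCP) lies at the very end of the fingers, on their centre line; the grasp point (between the pads) lies 19 mm behind it; z points along the fingers, x is the direction in which the jaws open and shut, and the axes are right-handed (so a half turn about z gives the same grasp; the last joint's range is limited). The gripper opens to 92 mm and grips with 3 to 60 N. Pads are 20 mm wide; open, the fingers measure 128 mm over their backs; the gripper's body (75 mm by 189 mm) begins 69 mm behind the grasp point.
Start: joints at [1.135, 0.158, 1.597, -0, 1.386, -0.21], TCP at [0.129, 0.56, 0.215] pointing down, gripper open.
Joint ranges: [-2.91, 2.91], [-0.94, 2.29], [0.18, 2.7], [-1.29, 4.43], [0.17, 2.64], [-3, 3]. Speed limits (rad/s): [2.57, 2.57, 3.14, 3.14, 3.14, 3.14].

## Interface

Orientations are given as a rotation vector (axis times angle).
In Python, from rig import r, ik, read_state, viewer, search_frame, masks_of, landmark_of gives the robot as it stands. Calls block until the motion is done:
- r.goto(position, orientation): joint-space move of the TCP to a pose.
- r.move_l(position, ori=None, speed=0.15, threshold=None): straight line of the TCP; ori=None keeps the orientation; speed is the mean speed in m/s. With threshold (N) it stops when the force on the tool has changed by that much, and returns True; else False.
- r.move_j(angles): joint-space move.
- r.release() and r.gripper_close(): open the fingers fully, or close them until they stop; the grip force is fixed at half the most.
- r.wait(seconds).
- ik(position, orientation): joint angles nearest the present ones, or None.
- read_state(): the state.
- viewer.snapshot(name): name is "scene" or "top"; returns a dict with "frame" (420x560x3 uint8, red, green, blue), "fx", "fy", "cx", "cy" (pixels), "distortion" ([k1, k2, p1, p2, k3] as OpenCV has them; the pictures are not rectified), "world_to_cam" (4x4, takes a point from world to camera coordinates). Camera axes: x right, y down, z forward; pixel columns grow to the right and rows downward; lengths in m; the calibration is good to about 2 mm. A picture is of the moment at which its call begins. There is no depth.
A pose or a line that the arm cannot do raises r.MotionError and nothing moves.
- r.close_job(): hands the job in, once; it reports no verdict.
Trained networks look in the newest picture that a camera, given by its name, has taken for a name from the list of things; names that differ only in an ending like _2 or _b are one class to them, and where a whole thing is asked for, a point or a joint stands for the part that bears it (a point fixed in the world has none). Each returns a list of dicts, best first, with "p" (0 to 1); they miss things now and then, are a little off and sometimes report something else, mostly with a low value. They report only what shows in the picture. A call takes as long as a camera call.
- search_frame(camera, query): "xyz" ([x, y, z] in m, in world coordinates, good to about 4 mm: the middle of the surface that is visible of it).
- masks_of(camera, query): "mask" (420x560 bool, what is visible of it).
- landmark_of(camera, query): "xyz" ([x, y, z] in m, in world coordinates, good to about 4 mm: a listed point, or the origin of a listed thing).
The state is a dict: "t": time; "qpos": joint angles; "joint_vel": joint speeds; "joint_efforts": joint torques, N m; "ee_pos": TCP position; "tool_rot": TCP orientation; "contact_force": force on the tool from outside, world axes, zero at the start; "ft_torque": the same for the moment, N m; "opening": opening from 0.0 (shut) to 1.0 (fully open).
Only numpy, scipy, OpenCV 4.12 (cv2) and the standard library are available. Lean on these libraries where they do the work, as an engineer would, in place of code of your own. Each camera call takes 0.05 s, during which the arm holds its last target. There are 200 camera calls.

## Task

Push the bottle carriage with the fingertips along the slot of its guide plate to the corner, and from there along the other leg fully home to the slot's end inside the reader head. Push it only by its sides: do not grip it between the fingers, do not lift it, and leave the small bottle it carries untouched. Leave the loose bottle, the can and the dish beside the plate where they stand.

Things in the scene. Friction and masses are not known exactly. Their poses are not given: they have to be found in the camera images.
- gate: fixed guide plate on the bench, 190 x 180 mm, its aluminium top 16 mm above the bench; may lie turned. Origin: centre of its underside; +x, +y along its 190 and 180 mm sides, +z up. An L-shaped slot, 16 mm wide, 11 mm deep, is milled in its top: first leg along +x from pin-centre (-0.050, -0.035) to (0.040, -0.035), second leg along +y from there to (0.040, 0.040)
- slot_corner (a point): corner of the slot, at the plate's top face: (0.040, -0.035, 0.016) in the plate's frame; the guide pin has 2 mm play all round in the slot
- slot_end (a point): pin centre when the carriage is home, at the plate's top face: (0.040, 0.040, 0.016) in the plate's frame. Round it stands the dark grey reader head fixed to the plate, U-shaped and open to the plate's -y, 44 mm high over the plate: cheeks at plate x -0.014..0.012 and 0.068..0.094, y 0.033..0.088, back wall from y = 0.070
- carriage: white block with black rubber pads on its four sides, 44 x 44 mm over the pads, sides parallel to the plate's, 34.5 mm high over the plate; a 12 mm guide pin under it runs in the slot. Origin: its centre, at the plate's top face. It slides with 1 to 2 N, cannot turn or tip, stays where it is left. It is not held down: it can be lifted out of the slot, which is forbidden
- pad_near: pad on the carriage's side that looks to the plate's -x, 44 mm wide, 4 mm thick, from 1.5 to 34.5 mm over the plate; origin mid-width in the pad, at the plate's top face; pushing it moves the carriage along the first leg
- pad_far: the same on the plate's +x side
- pad_left: pad on the +y side, 36 mm wide, else the same
- pad_right: pad on the -y side, 36 mm wide, else the same; pushing it moves the carriage along the second leg
- sample_bottle: small reagent bottle, 22 mm diameter, fixed upright in the carriage, its top 67 mm over the plate; origin at its underside, 10 mm over the plate
- along (a joint): carriage travel along the plate's +x (m): 0 at the start of the first leg, 0.090 at the corner (stopped by the slot at about 0.092)
- across (a joint): carriage travel along the plate's +y (m): 0 in the first leg, 0.075 at the end of the second leg (stopped by the slot at about 0.077)
- lift (a joint): height of the carriage over its seat on the plate (m), 0 when down
- spare: bystander: loose squeeze bottle with a cap, 48 mm diameter, 117 mm high, to the plate's left; origin at the centre of its underside
- canister: bystander: loose white can, 60 mm diameter, 96 mm high, to the plate's right; origin at the centre of its underside
- dish: bystander: loose petri dish, 59 mm diameter, 15 mm high, to the plate's right; origin at the centre of its underside

How it is judged:
By the outcome, as a careful person would: the job done as asked, in the order asked, and still so for the second after the job is handed in, with the robot touching nothing.
It also fails if it takes over 42 s, if anything falls off the work surface, if the arm or the gripper's body presses on something with over 40 N, if the wrist force passes 120 N, or if a joint passes its speed limit or range.

## Working session

There is one attempt and no reset: what is moved stays moved. The work goes in short steps, each a Python script; the robot and the scene stay as the last script left them, time stands still between calls to the robot, and variables do not carry over. Pictures are saved under pics/ and viewed, about 8 in all and at most 12, crops included, and the job is handed in when it is done.

```bash
ls; mkdir -p pics
python3 - <<'E'
from rig import *
import cv2,numpy as np
s=read_state();print(s['t'],s['ee_pos'],s['tool_rot'],s['opening'])
ims=[]
for c in ['scene','top']:
    d=viewer.snapshot(c);cv2.imwrite(f'pics/{c}0.png',d['frame'][:,:,::-1])
    print(c,d['fx'],np.round(np.linalg.inv(d['world_to_cam'])[:3,3],3))
    for n in ['gate','slot_corner','slot_end','carriage','pad_near','pad_right','pad_left','pad_far','sample_bottle','spare','canister','dish']:
        for x in landmark_of(c,n)[:1]: print(n,np.round(x['xyz'],4),round(x['p'],2))
E
```

```text
pics
0.0 [0.12846664 0.55982794 0.2136136 ] [ 2.45688704  1.95654464 -0.00268031] 1.0017974706297392
scene 466.3072053994431 [-0.051 -0.733  0.671]
gate [ 0.5471 -0.1113 -0.0015] 0.83
slot_corner [ 0.5947 -0.1376  0.0157] 0.58
slot_end [ 0.5733 -0.0648  0.0184] 0.9
carriage [ 0.5104 -0.1549  0.0174] 0.75
pad_near [ 0.4929 -0.1621  0.0107] 0.75
pad_right [ 0.5176 -0.1774  0.0159] 0.51
pad_far [ 0.5337 -0.1557  0.0162] 0.36
sample_bottle [ 0.5127 -0.1545  0.0269] 0.54
spare [ 0.4933  0.0409 -0.0017] 0.67
canister [ 0.5498 -0.2922  0.0018] 0.77
dish [ 0.6474 -0.2583  0.0021] 0.56
top 436.2393242453724 [0.407 0.035 0.949]
slot_corner [ 0.5956 -0.1412  0.0181] 0.89
slot_end [ 0.5741 -0.0698  0.0143] 0.84
carriage [ 0.5091 -0.1568  0.019 ] 0.85
pad_near [ 0.4927 -0.1643  0.0183] 0.64
pad_right [ 0.516  -0.1771  0.019 ] 0.37
pad_left [ 0.5047 -0.1392  0.0188] 0.56
pad_far [ 0.5329 -0.1521  0.0157] 0.47
sample_bottle [ 0.5094 -0.1599  0.0257] 0.58
spare [0.4919 0.0432 0.0017] 0.97
canister [ 0.5551 -0.297  -0.0017] 0.68
dish [ 0.6471 -0.2552 -0.0013] 0.85
```

```bash
cat > h.py <<'E'
import numpy as np,cv2
from scipy.optimize import least_squares
from rig import *
def proj(d,P):
    T=np.array(d['world_to_cam']);K=np.array([[d['fx'],0,d['cx']],[0,d['fy'],d['cy']],[0,0,1.]])
    return cv2.projectPoints(np.atleast_2d(P).astype(float),cv2.Rodrigues(T[:3,:3])[0],T[:3,3],K,np.array(d['distortion'],float))[0][:,0]
def W(p,a):  # plate->world
    x,y,t=p;a=np.atleast_2d(a).astype(float);c,s=np.cos(t),np.sin(t)
    return np.c_[x+c*a[:,0]-s*a[:,1],y+s*a[:,0]+c*a[:,1],a[:,2]]
E
python3 - <<'E'
from h import *
m=[((.04,-.035),[(.5947,-.1376),(.5956,-.1412)]),((.04,.04),[(.5733,-.0648),(.5741,-.0698)]),((-.05,-.035),[(.5104,-.1549),(.5091,-.1568)]),((-.07,-.035),[(.4929,-.1621),(.4927,-.1643)]),((-.05,-.055),[(.5176,-.1774),(.516,-.1771)]),((0,0),[(.5471,-.1113)])]
f=lambda p:np.concatenate([W(p,[*a,0])[0,:2]-b for a,bs in m for b in bs])
r_=least_squares(f,[.547,-.11,.25],loss='soft_l1',f_scale=.004);print(r_.x,np.round(f(r_.x),3));p=r_.x
for c in ['scene','top']:
    d=viewer.snapshot(c);im=d['frame'][:,:,::-1].copy()
    def poly(P,col):cv2.polylines(big,[np.int32(proj(d,W(p,P))*1.0*S-O)],True,col,1)
    ctr=proj(d,W(p,[0,0,.03]))[0];S=3;
    x0,y0=np.int32(ctr-[130,100]);x0=max(x0,0);y0=max(y0,0)
    big=cv2.resize(im[y0:y0+200,x0:x0+260],None,fx=S,fy=S,interpolation=3);O=np.array([x0,y0])*S
    poly([(-.095,-.09,.016),(.095,-.09,.016),(.095,.09,.016),(-.095,.09,.016)],(0,0,255))
    poly([(-.072,-.057,.0505),(-.028,-.057,.0505),(-.028,-.013,.0505),(-.072,-.013,.0505)],(0,255,0))
    for a in [(-.014,.012),(.068,.094)]: poly([(a[0],.033,.06),(a[1],.033,.06),(a[1],.088,.06),(a[0],.088,.06)],(255,0,255))
    cv2.imwrite(f'pics/{c}1.png',big)
E
```

```text
[ 0.54873486 -0.11232923  0.25963397] [ 0.002  0.002  0.001  0.005  0.004  0.001  0.003  0.006 -0.001 -0.004
  0.    -0.002 -0.003 -0.002 -0.003  0.    -0.003 -0.001 -0.001 -0.001
  0.002 -0.001]
```

View pics/scene0.png

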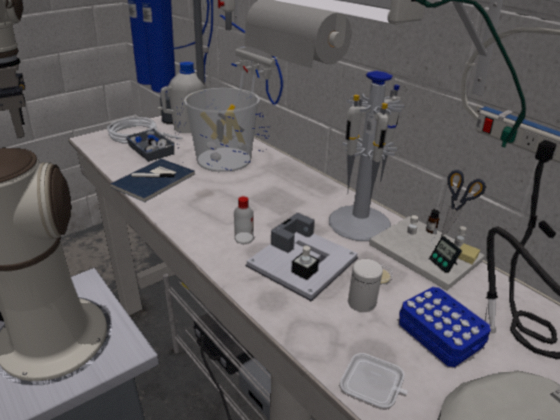

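View pics/top1.png

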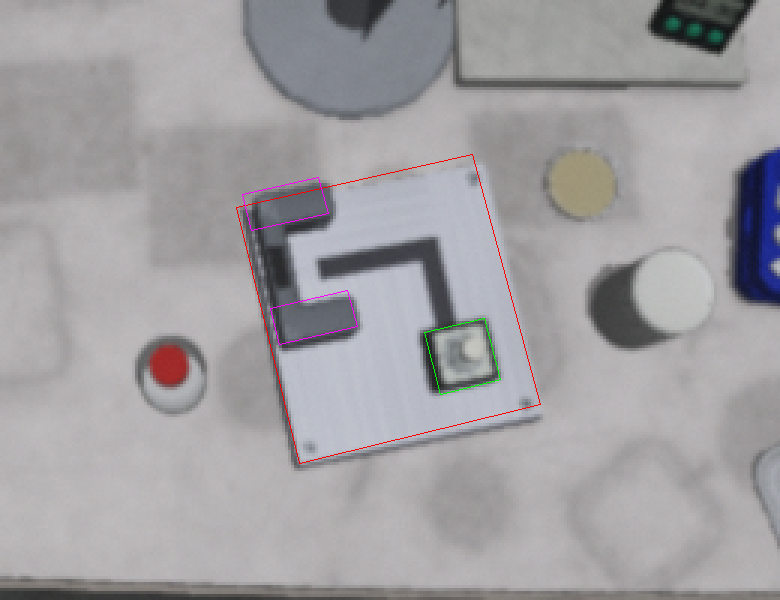

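View pics/scene1.png

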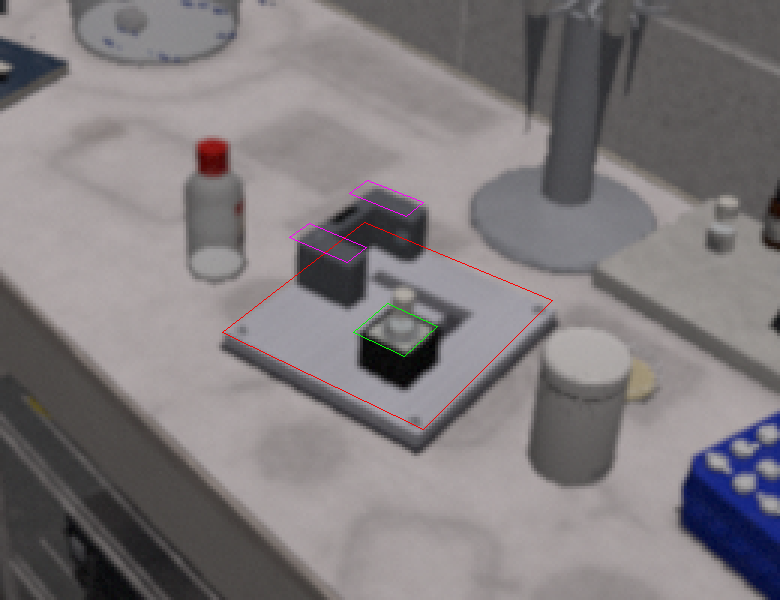

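The scene view shows the plate with the reader at (350,230) in the crop, the red-capped bottle to the left, the can and dish to the right, and a pipette stand behind the plate. The overlay is off by about 3–5 mm, because the plate is turned a little less than the fit says. I'll refit on plate and slot corners read from both crops.

Run:
```python
from h import *
p0=np.array([ 0.54873486,-0.11232923,0.25963397])
obs={'top':[((-.095,.09,.016),(297,461)),((-.095,-.09,.016),(541,410)),((.048,-.043,.016),(438,237)),((.048,.048,.016),(318,260)),((.032,.048,.016),(320,278)),((.032,-.027,.016),(424,258)),((-.028,-.057,.0505),(487,320)),((-.072,-.057,.0505),(499,379))],
'scene':[((-.095,.09,.016),(222,336)),((-.095,-.09,.016),(418,438)),((.095,-.09,.016),(556,312)),((.048,-.043,.016),(472,314)),((-.014,.033,.06),(347,262)),((-.014,.088,.06),(297,238))]}
D={c:viewer.snapshot(c) for c in obs}
def off(d):
    c=proj(d,W(p0,[0,0,.03]))[0];return np.maximum(np.int32(c-[130,100]),0)
O={c:off(D[c]) for c in obs}
def f(p,cs=('top','scene')):
    return np.concatenate([(proj(D[c],W(p,[a for a,_ in obs[c]]))-(np.array([b for _,b in obs[c]])/3+O[c])).ravel() for c in cs])
for cs in [('top',),('scene',),('top','scene')]:
    s=least_squares(f,p0,loss='soft_l1',args=(cs,));print(cs,np.round(s.x,4));print(np.round(f(s.x,cs),1))
p=s.x;np.save('p.npy',p)
for a in [(.04,-.035,0),(.04,.04,0),(-.05,-.035,0)]:print(W(p,a))
from scipy.spatial.transform import Rotation as R
for k in (1,-1):
    xa=np.array([np.cos(p[2]+k*np.pi/2),np.sin(p[2]+k*np.pi/2),0]);z=np.array([0,0,-1.])
    rv=R.from_matrix(np.c_[xa,np.cross(z,xa),z]).as_rotvec()
    for a in [(-.11,-.035,.2),(.04,-.1,.03),(.04,.01,.03)]:
        q=ik(W(p,a)[0],rv);print(k,np.round(rv,3),a,None if q is None else np.round(q,2))
```

```text
('top',) [ 0.5478 -0.1161  0.2204]
[ 0.4 -0.   0.4  0.6 -0.6 -1.6 -1.  -1.6 -0.1 -0.5 -1.4 -0.2  0.6  1.2
  1.3  2.1]
('scene',) [ 0.545  -0.118   0.2172]
[ 0.  -1.  -0.3 -0.3  0.1 -0.6  0.4  0.2  0.7  1.6 -1.4  0.7]
('top', 'scene') [ 0.547  -0.1164  0.2171]
[ 0.4  0.2  0.4  1.1 -0.4 -1.2 -0.8 -1.3  0.  -0.2 -1.2  0.2  0.7  1.7
  1.3  2.6  0.3 -1.7 -0.1 -1.2  0.2 -1.3  0.6 -0.5  0.9  0.9 -1.2  0.1]
[[ 0.59362482 -0.14192451  0.        ]]
[[ 0.5774677  -0.06868553  0.        ]]
[[ 0.50573805 -0.16131305  0.        ]]
1 [1.968 2.449 0.   ] (-0.11, -0.035, 0.2) [-0.62 -0.08  1.87 -0.    1.35 -2.41]
1 [1.968 2.449 0.   ] (0.04, -0.1, 0.03) [-0.51  0.52  1.53 -0.    1.09 -2.3 ]
1 [1.968 2.449 0.   ] (0.04, 0.01, 0.03) [-0.37  0.41  1.68 -0.    1.05 -2.16]
-1 [ 2.449 -1.968  0.   ] (-0.11, -0.035, 0.2) [-0.62 -0.08  1.87 -0.    1.35  0.73]
-1 [ 2.449 -1.968  0.   ] (0.04, -0.1, 0.03) [-0.51  0.52  1.53 -0.    1.09  0.84]
-1 [ 2.449 -1.968  0.   ] (0.04, 0.01, 0.03) [-0.37  0.41  1.68 -0.    1.05  0.98]
```

Both cameras agree on the plate pose to about 3 mm (theta 0.22). I'll push the first leg now with closed fingers and the jaw axis along plate y, which keeps the gripper body clear of the pipette stand.

```bash
cat >> h.py <<'E'
def st(p,msg=''):
    s=read_state();e=s['ee_pos'];c,n=np.cos(p[2]),np.sin(p[2]);dx,dy=e[0]-p[0],e[1]-p[1]
    F=s['contact_force'];print(msg,'t%.1f'%s['t'],'plate xyz',np.round([c*dx+n*dy,-n*dx+c*dy,e[2]],4),'F',np.round([c*F[0]+n*F[1],-n*F[0]+c*F[1],F[2]],1),'op %.2f'%s['opening'])
RV=np.array([2.449,-1.968,0.])
def crop(c,name,p,S=3):
    d=viewer.snapshot(c);x0,y0=np.maximum(np.int32(proj(d,W(p,[0,0,.03]))[0]-[130,100]),0)
    cv2.imwrite(name,cv2.resize(d['frame'][y0:y0+200,x0:x0+260,::-1],None,fx=S,fy=S,interpolation=3))
    return d,(x0,y0)
E
python3 - <<'E'
from h import *
p=np.load('p.npy')
r.gripper_close()
r.goto(W(p,(-.11,-.035,.18))[0],RV);st(p,'above')
r.move_l(W(p,(-.11,-.035,.030))[0],speed=.15);st(p,'down')
print(r.move_l(W(p,(-.03,-.035,.030))[0],speed=.05,threshold=8));st(p,'mid')
crop('scene','pics/mid.png',p)
E
```

```text
above t5.7 plate xyz [-0.1097 -0.0346  0.18  ] F [-0.7  0.  -1.4] op 0.01
down t6.8 plate xyz [-0.1094 -0.0356  0.0309] F [-0.  -0.6  0.5] op 0.01
False
mid t8.6 plate xyz [-0.03   -0.0352  0.0301] F [-0.1  0.1 -0.1] op 0.01
```

View pics/mid.png

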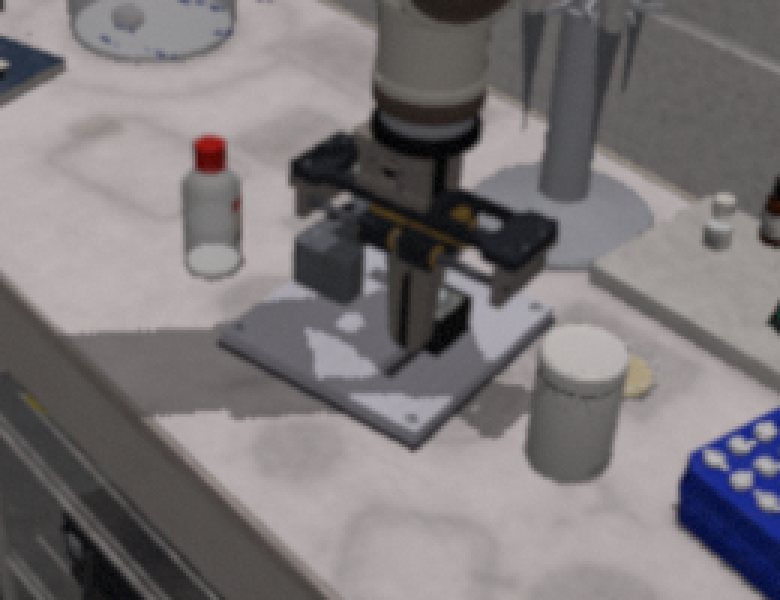

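The carriage (450,320) moves ahead of the closed fingers (415,310), the slot shows behind them, and the can and the loose bottle are clear. I'll go on to the corner.

Run:
```python
from h import *
p=np.load('p.npy')
print(r.move_l(W(p,(.022,-.035,.030))[0],speed=.04,threshold=7));st(p,'corner')
s=read_state();q=s['ee_pos'].copy()
back=W((0,0,p[2]),(-.03,0,0))[0]
r.move_l(q+back,speed=.12);st(p,'off')
for n in ['carriage','sample_bottle','slot_corner']:
    for c in (['scene','top']):
        if n=='carriage':crop(c,f'pics/{c}_corner.png',p)
        for x in landmark_of(c,n)[:1]:print(c,n,np.round(x['xyz'],4),round(x['p'],2))
```

```text
True
corner t9.6 plate xyz [ 0.0094 -0.0348  0.0295] F [-0.7 -0.5  0.6] op 0.01
off t10.0 plate xyz [-0.0203 -0.0348  0.0295] F [-0.4  0.1  0.2] op 0.00
scene carriage [ 0.5921 -0.1366  0.0172] 0.77
top carriage [ 0.5943 -0.138   0.0167] 0.71
scene sample_bottle [ 0.594  -0.1385  0.0275] 0.63
top sample_bottle [ 0.595  -0.1378  0.0275] 0.44
scene slot_corner [ 0.5956 -0.1404  0.0122] 0.64
top slot_corner [ 0.5968 -0.1414  0.0147] 0.6
```

View pics/scene_corner.png

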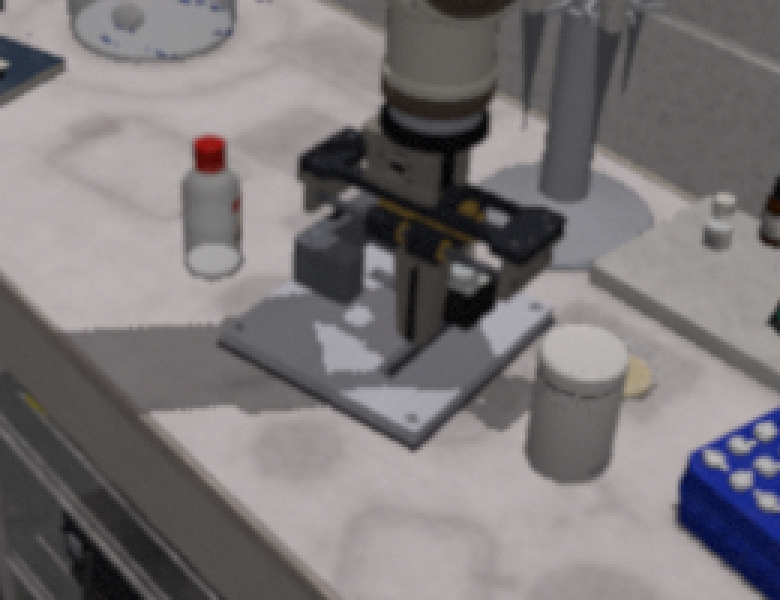

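The wrist stop came at plate x = 0.0094 (expected 0.010), so the carriage is at the corner. The picture agrees: the carriage at (470,295) is at the corner and the bystanders haven't moved. Next is the second leg.

Run:
```python
from h import *
p=np.load('p.npy')
r.move_l(W(p,(-.0203,-.035,.15))[0],speed=.2)
r.move_l(W(p,(.04,-.100,.15))[0],speed=.2)
r.move_l(W(p,(.04,-.100,.030))[0],speed=.15);st(p,'down')
print(r.move_l(W(p,(.04,-.04,.030))[0],speed=.05,threshold=8));st(p,'mid')
crop('scene','pics/mid2.png',p)
```

```text
down t12.7 plate xyz [ 0.0408 -0.1006  0.0314] F [-0.2  0.1  0.2] op 0.01
False
mid t14.0 plate xyz [ 0.0401 -0.0399  0.03  ] F [-0.1  0.1  0.3] op 0.00
```

View pics/mid2.png

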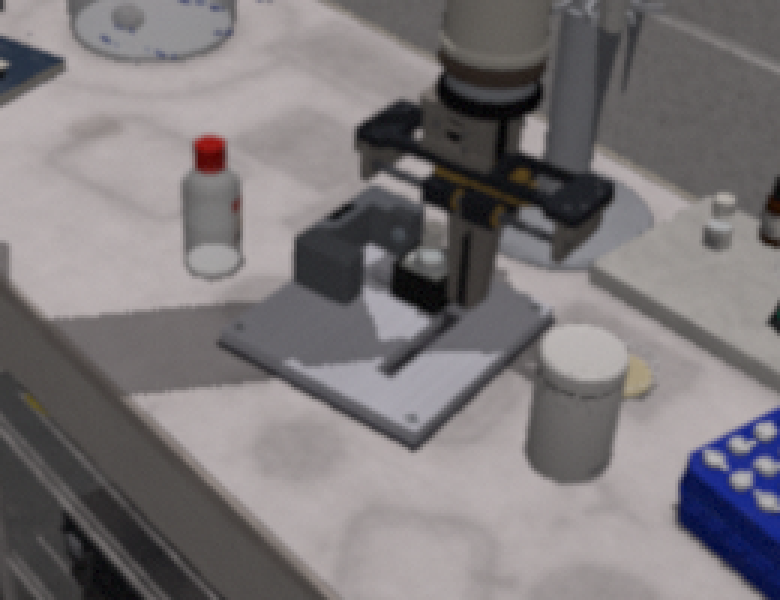

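The carriage (420,280) is moving along the second leg toward the reader, with the fingers behind it at (470,260). I'll push it home until it stops.

Run:
```python
from h import *
p=np.load('p.npy')
print(r.move_l(W(p,(.04,.014,.030))[0],speed=.04,threshold=8));st(p,'home')
q=read_state()['ee_pos'].copy()
r.move_l(q+W((0,0,p[2]),(0,-.04,0))[0],speed=.12)
r.move_l(W(p,(.03,-.06,.17))[0],speed=.2)
r.move_l(W(p,(-.12,-.15,.2))[0],speed=.2);st(p,'clear')
for c in ['scene','top']:
    d,o=crop(c,f'pics/{c}_end.png',p)
    for n in ['carriage','sample_bottle','slot_end','spare','canister','dish']:
        for x in landmark_of(c,n)[:1]:print(c,n,np.round(x['xyz'],4),round(x['p'],2))
print(W(p,(.04,.04,.016)))
```

```text
True
home t15.2 plate xyz [0.0399 0.0086 0.0299] F [-1.  -3.1  0.8] op 0.01
clear t17.6 plate xyz [-0.1196 -0.1494  0.1995] F [-0.8  0.5 -0.8] op 0.01
scene carriage [ 0.5754 -0.0598  0.0191] 0.94
scene sample_bottle [ 0.5754 -0.0621  0.0261] 0.56
scene slot_end [ 0.5757 -0.0621  0.0194] 0.95
scene spare [ 0.4917  0.0421 -0.0032] 0.94
scene canister [ 0.5519 -0.2941  0.0014] 0.7
scene dish [ 0.6482 -0.2542  0.0014] 0.42
top carriage [ 0.5773 -0.0616  0.0154] 0.89
top sample_bottle [ 0.5783 -0.0638  0.027 ] 0.45
top slot_end [ 0.5726 -0.0643  0.0136] 0.61
top spare [0.491  0.0426 0.0011] 0.64
top canister [ 0.5518 -0.2961 -0.0017] 0.83
top dish [ 0.6463 -0.2574 -0.0029] 0.69
[[ 0.5774677  -0.06868553  0.016     ]]
```

View pics/scene_end.png

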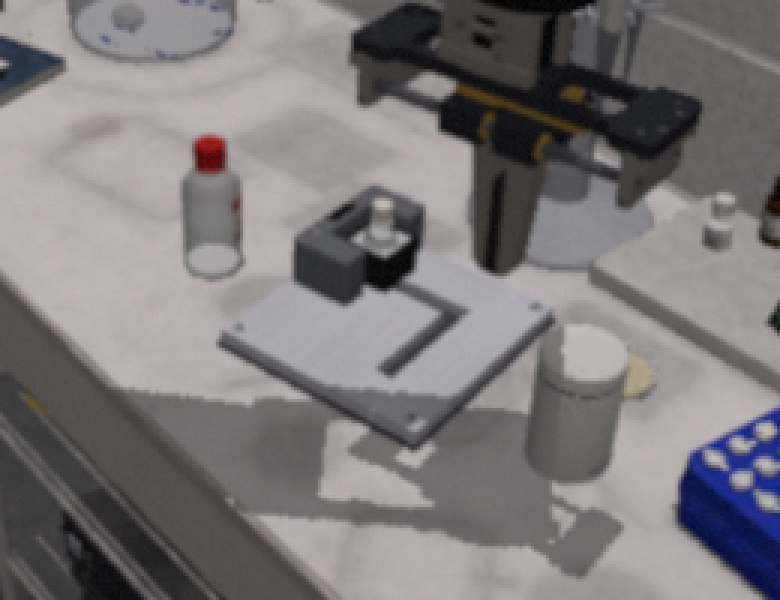

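View pics/top_end.png

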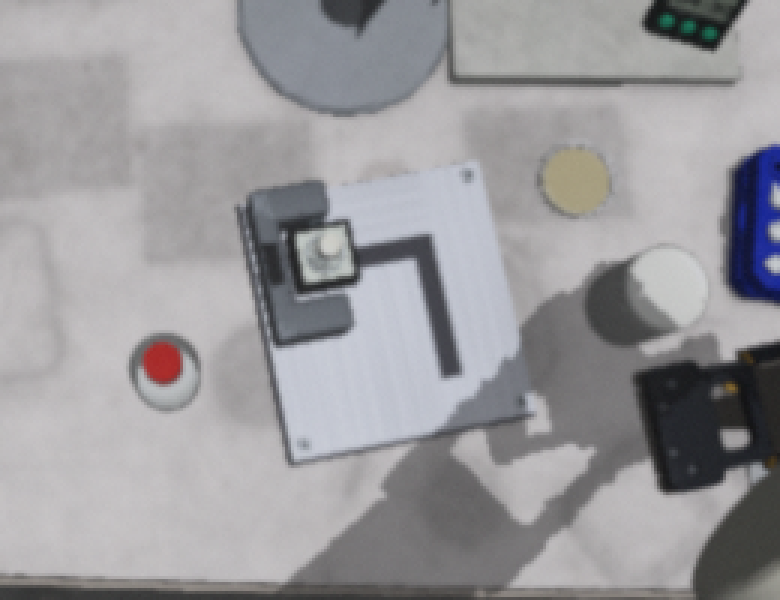

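The carriage stopped hard. By landmarks it travelled about 78 mm on the second leg, against 77 mm to the slot's stop. Both pictures show it inside the reader (scene 385,250; top 323,255), with the bystanders unmoved and the arm clear.

```bash
python3 -c "
from rig import *
print(r.close_job(),read_state()['t'])"
```

```text
the job is handed in; nothing more can be done
the job is handed in; nothing more can be done
```

I pushed the carriage with closed fingertips along the first leg to the corner, then along the second leg into the reader head, and handed the job in at about 18 s. It was pushed only on its -x and -y pads; the fingers never gripped or lifted it and stayed clear of its bottle.

**Corner:** the push along the first leg ended on a force stop at plate x = 0.0094, where I expected 0.010.

**Home:** the second leg also ended on a force stop. The networks' landmarks put the carriage within 1–6 mm of the slot end. They give about 78 mm of travel on that leg, against 77 mm to the slot's stop.

**Bystanders:** the loose bottle, can and dish are within the networks' error of their starting positions, and the gripper is clear of everything.

**Disagreement:** the home stop came about 6 mm further along y than my fitted plate pose predicted. The landmarks show a similar offset for the slot end itself (4–7 mm), so I put it down to the pose fit and an assumed finger width, not the carriage position. I did not measure the lift directly; the last pictures show the carriage sitting level inside the reader.

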